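# Level the sagging jar shelf with a wedge

## Task

The little jar shelf sags at its free end. Take the wooden wedge, slide it thin end first along the table under the sagging end, and gently push it in until the bubble of the level on the shelf sits centred between its two marks; then let go and leave the wedge there, lying flat and carrying the shelf. Lift the shelf with the wedge only, never by hand or with a jolt, and leave the other things where they are.

Things in the scene. Friction and masses are not known exactly. Their poses are not given: they have to be found in the camera images.
- wedge: Light-wood wedge, loose, 198 x 34 mm, 80 g. Flat underside; the top slopes straight (1 in 6) from 36 mm high at the thick end to 3 mm at the thin end. Origin: middle of the underside; +x towards the thin end (at x = +99 mm; thick end at -99 mm), z up. Can be gripped across its 34 mm width near the thick end, e.g. at x = -81 mm, where it is 33 mm high; at the end 50 mm or more stays outside.
- wedge_nose (a point): Middle of the wedge's thin end, on the underside (99 mm ahead of the wedge's origin).
- rack: Jar shelf: plank 303 x 120 x 18 mm with three glass jars and a level fixed on it, 0.4 to 1.4 kg. Hinged at one end on a level pin, where its origin lies (mid-thickness, about 52 mm up); +x from the free end towards the hinge, z the plank's upward normal (level = z vertical). The free end rests 9 mm low (0.032 rad) on two bearers. Jars begin 75 mm in from the free end and rise 111 mm over it.
- lip (a point): Lowest point, middle, of the steel foot bar (radius 6 mm, 116 mm long) on soft springs under the shelf's free end, 280 mm from the pin. The wedge goes under it along the rack's +x. At the start it is 4.5 to 7.5 mm above the table. Wedging first squeezes the springs (0.55 N/mm, by 3 to 11 mm, depending on the unknown load) before the shelf begins to rise.
- stand: Fixed dark-wood stand of the hinge; origin below the foot bar of the free end, +x towards the hinge. Two bearer blocks (24 mm square, about 35 mm high) stand 43 to 67 mm in from the bar with a 70 mm gap between them, centred; the wedge passes through this gap. Beyond, the table under the shelf is free up to the hinge foot 260 mm in.
- level_mid (a point): Middle of the level's round green vial, which lies along the shelf's length on the side opposite the jars, midway between its two black ring marks (rings 20 mm apart). 140 mm from the hinge, facing up.
- bubble (a point): Pale bubble in the vial, 16 mm long. It moves to the high side, 0.4 mm along the vial per milliradian of tilt, settling in about 1 s. With the free end low it sits towards the hinge (rack +x of level_mid); as the free end rises it moves towards the free end (-x). Shelf level = bubble at level_mid.
- table: The plank table top, height 0.
- block: Bystander: plain light-wood block, 90 x 36 x 25 mm, same thickness throughout, not a wedge. Origin: centre of its underside.
- funnel: Bystander: yellow plastic funnel standing on its wide mouth, 104 mm wide, 105 mm high. Origin: centre of its underside.
- whisk: Bystander: steel whisk lying flat, 270 mm long, 48 mm high. Origin: on the table below its middle; x along it.
- caddy: Bystander, fixed: small wooden box with hinged flap lid, 130 x 110 x 70 mm. Origin: centre of its underside.
Things that resemble listed ones, but are neither listed nor needed, are in the scene too. Leave any pink look-alike of the wedge alone.

How it is judged:
On the way:
1. the thin end of the wedge is under the shelf's free end, the shelf still sagging (x of wedge_nose in the frame of stand above 0.008 m and y of wedge_nose in the frame of stand between -0.035 and 0.035 m and height (world z) of wedge_nose below 0.01 m and angle between rack's own z axis and vertical above 0.012 rad), for 0.05 s.
At the end, for the whole second after the job is handed in: The shelf is level within 0.005 rad (bubble within about 2 mm of the middle of the marks), borne by the wedge, which lies flat on the table (within 0.02 rad, its underside less than 3 mm off the table) at rest and released (angle between rack's own z axis and vertical below 0.005 rad and contact force between wedge and rack above 0.8 N and angle between wedge's own z axis and vertical below 0.02 rad and height (world z) of wedge below 0.003 m and linear speed of wedge below 0.005 m/s and angular speed of rack below 0.01 rad/s); the robot touches nothing.
It fails at once if the shelf is handled: the fingers bear on it with more than 4 N (contact force between the fingers and rack above 4 N).
It fails at once if the wedge is forced: more than 25 N against the shelf or its stand, or 50 N against the table (contact force between wedge and rack above 25 N or contact force between wedge and table above 50 N or contact force between wedge and stand above 25 N).
It fails at once if the shelf jolts (turns faster than 0.3 rad/s) (angular speed of rack above 0.3 rad/s).
It fails at once if the block, funnel or whisk is moved more than 25 mm (distance of any of block, funnel, whisk from where it was at the start of the episode above 0.025 m).
It also fails if it takes over 64 s, if anything falls off the work surface, if the arm or the gripper's body presses on something with over 40 N, if the wrist force passes 120 N, or if a joint passes its speed limit or range.

## Robot

A 7-joint arm with a two-finger parallel gripper is mounted at the origin on the work surface. World frame = base frame: x ahead of the robot, y to its left, z up, the work surface at z = 0. Lengths are in m, angles in rad, forces in N, time in s.
With the tool pointing down it reaches from about 0.35 to 0.9 m from the base axis. Payload 19.9 kg.
Tool frame: the origin (TCP) lies between the finger pads; the fingertips stand 19 mm ahead of it and the grasp point (between the pads) is the TCP; z points along the fingers, y is the direction in which the jaws open and shut (so a half turn about z gives the same grasp; the last joint's range is limited). The gripper opens to 94 mm and grips with 3 to 60 N. Pads are 16 mm wide; open, the fingers measure 119 mm over their backs; the gripper's body (75 mm by 177 mm) begins 78 mm behind the grasp point.
Start: joints at [1.143, 0.417, -0.01, 1.614, 0.005, 1.111, -0.053], TCP at [0.236, -0.579, 0.224] pointing down, gripper open.
Joint ranges: [-2.81, 2.81], [-0.39, 2.02], [-1.27, 1.25], [0.06, 2.57], [-1.19, 4.33], [0.19, 2], [-2.82, 2.82]. Speed limits (rad/s): [1.89, 1.89, 2.39, 2.39, 3.01, 3.01, 3.01].

## Interface

Orientations are given as a 3x3 rotation matrix whose columns are the frame's x, y, z axes.
In Python, from rig import robot gives the robot as it stands. Calls block until the motion is done:
- robot.move_ptp(position, orientation): joint-space move of the TCP to a pose.
- robot.move_linear(position, velocity=0.15, frame=None, threshold=None): straight line of the TCP; frame=None keeps the orientation; velocity is the mean speed in m/s. With threshold (N) it stops when the force on the tool has changed by that much, and returns True; else False.
- robot.goto_joints(angles): joint-space move.
- robot.gripper_to(opening): finger opening in m; the grip force is fixed at half the most; returns when the fingers have stopped.
- robot.pause(seconds).
- robot.ik(position, orientation): joint angles nearest the present ones, or None.
- robot.get_state(): the state.
- robot.grab_frame(name): name is "side" or "top" or "wrist"; returns the picture (480x640x3 uint8, red, green, blue); there is no depth.
- robot.camera_info(name): a dict with "fx", "fy", "cx", "cy" (pixels), "rvec" (rotation vector, rad) and "tvec" (3), from world to camera coordinates, as OpenCV has them. Camera axes: x right, y down, z forward; pixel columns grow to the right and rows downward; lengths in m; the calibration is good to about 2 mm. A picture is of the moment at which its call begins: read the wrist's pose just before it. camera_info takes no time and is no camera call; for the wrist camera it gives the pose at the moment of the call.
A pose or a line that the arm cannot do raises robot.PlanningError and nothing moves.
- robot.sign_off(): hands the job in, once; it reports no verdict.
The state is a dict: "time": time; "qpos": joint angles; "joint_vel": joint speeds; "effort": joint torques, N m; "ee_pos": TCP position; "tool_rot": TCP orientation; "force": force on the tool from outside, world axes, zero at the start; "moment": the same for the moment, N m; "opening": finger opening in m.
Only numpy, scipy, OpenCV 4.12 (cv2) and the standard library are available. Lean on these libraries where they do the work, as an engineer would, in place of code of your own. Each camera call takes 0.05 s, during which the arm holds its last target. There are 200 camera calls.

## Working session

There is one attempt and no reset: what is moved stays moved. The work goes in short steps, each a Python script; the robot and the scene stay as the last script left them, time stands still between calls to the robot, and variables do not carry over. Pictures are saved under pics/ and viewed, about 8 in all and at most 12, crops included, and the job is handed in when it is done.

```bash
ls; mkdir -p pics
python3 - <<'E'
from rig import robot
import cv2
for n in ("top","side"):
    im=robot.grab_frame(n); cv2.imwrite(f"pics/{n}0.png",im[:,:,::-1]); print(n,robot.camera_info(n))
print(robot.get_state()["time"],robot.get_state()["tool_rot"])
E
```

```text
pics
top {'fx': 587.9181275822716, 'fy': 587.9181275822716, 'cx': 313.8456780315684, 'cy': 237.4885984610788, 'rvec': array([ 2.14753095, -2.07213366,  0.22014526]), 'tvec': array([0.07383942, 0.56458312, 1.32591429])}
side {'fx': 599.5516959042138, 'fy': 599.5516959042138, 'cx': 323.7112540948266, 'cy': 239.64169548071524, 'rvec': array([ 0.50379975, -2.7005125 ,  1.17059199]), 'tvec': array([0.51254597, 0.13618073, 1.51797518])}
0.1 [[ 9.26097870e-01  3.77283105e-01 -4.40616057e-04]
 [ 3.77283359e-01 -9.26097386e-01  9.47579834e-04]
 [-5.05475166e-05 -1.04378877e-03 -9.99999454e-01]]
```

View pics/top0.png

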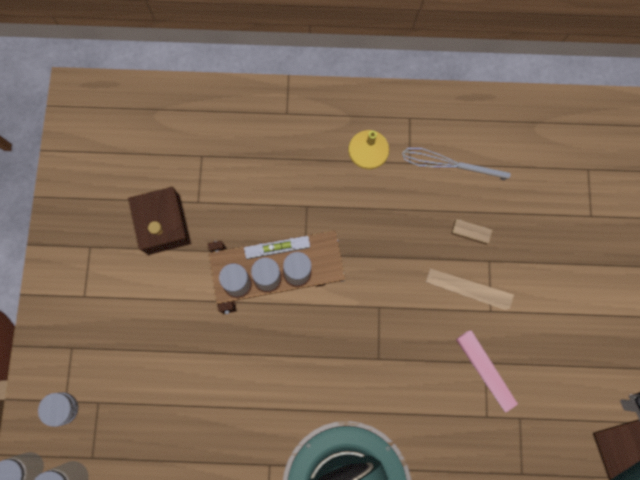

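View pics/side0.png

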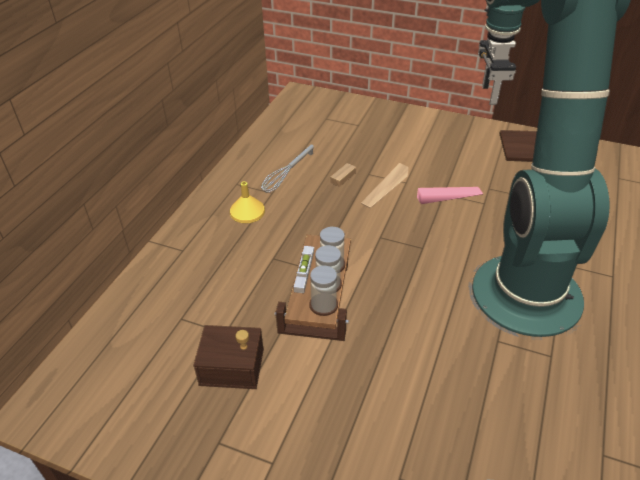

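Candidates for the wedge: the light-wood long piece at top (470,288), side (386,186); the block at top (472,231); the pink look-alike at top (487,370). By the description I choose (470,288). I'll check it in a close crop and measure it.

```bash
cat > h.py <<'E'
import numpy as np, cv2
from rig import robot
def cam(n):
    c=robot.camera_info(n); R=cv2.Rodrigues(np.array(c["rvec"]))[0]
    K=np.array([[c["fx"],0,c["cx"]],[0,c["fy"],c["cy"]],[0,0,1]]); return K,R,np.array(c["tvec"])
def ray(uv,C):
    K,R,t=C; d=R.T@np.linalg.inv(K)@np.array([uv[0],uv[1],1.]); return -R.T@t,d/np.linalg.norm(d)
def plane(uv,C,z=0.):
    o,d=ray(uv,C); return o+d*(z-o[2])/d[2]
def proj(p,C):
    K,R,t=C; q=K@(R@np.array(p)+t); return q[:2]/q[2]
def tri(uv1,C1,uv2,C2):
    P=[C[0]@np.c_[C[1],C[2]] for C in (C1,C2)]
    X=cv2.triangulatePoints(P[0],P[1],np.array(uv1,float).reshape(2,1),np.array(uv2,float).reshape(2,1)); return (X[:3]/X[3]).ravel()
def down(yaw): # tool z down, tool x along yaw
    c,s=np.cos(yaw),np.sin(yaw); return np.array([[c,s,0],[s,-c,0],[0,0,-1.]])
E
python3 - <<'E'
from h import *
t=cv2.imread("pics/top0.png"); s=cv2.imread("pics/side0.png")
a=cv2.resize(t[255:325,415:530],(460,280),interpolation=cv2.INTER_CUBIC)
b=cv2.resize(s[150:220,340:430],(360,280),interpolation=cv2.INTER_CUBIC)
c=cv2.resize(t[225:320,200:360],(480,285),interpolation=cv2.INTER_CUBIC)
d=cv2.resize(s[225:345,270:360],(285*90//120,285),interpolation=cv2.INTER_CUBIC)
o=np.zeros((565,820,3),np.uint8); o[:280,:460]=a;o[:280,460:820]=b;o[280:,:480]=c;o[280:,480:480+d.shape[1]]=d
cv2.imwrite("pics/crop1.png",o[:,:800])
C=cam("top")
for n,p in dict(w1=(430,278),w2=(510,300),hinge1=(217,246),hinge2=(227,308),fr1=(336,234),fr2=(343,270),funnel=(369,150),whisk=(408,155),block=(472,231),pink=(487,370)).items(): print(n,plane(p,C).round(3))
st=robot.camera_info("wrist"); print(cam("wrist"))
E
```

```text
w1 [ 0.484 -0.191  0.   ]
w2 [ 0.437 -0.383  0.   ]
hinge1 [0.544 0.331 0.   ]
hinge2 [0.394 0.296 0.   ]
fr1 [0.585 0.04  0.   ]
fr2 [0.496 0.021 0.   ]
funnel [ 0.806 -0.038  0.   ]
whisk [ 0.796 -0.137  0.   ]
block [ 0.605 -0.295  0.   ]
pink [ 0.271 -0.323  0.   ]
(array([[344.40190525,   0.        , 324.855263  ],
       [  0.        , 344.40190525, 236.4927814 ],
       [  0.        ,   0.        ,   1.        ]]), array([[ 0.37771932, -0.92591805, -0.00197233],
       [-0.89018836, -0.36372813,  0.27434746],
       [-0.25474065, -0.10187059, -0.96162861]]), array([-0.62559268, -0.03014959,  0.39241837]))
```

View pics/crop1.png

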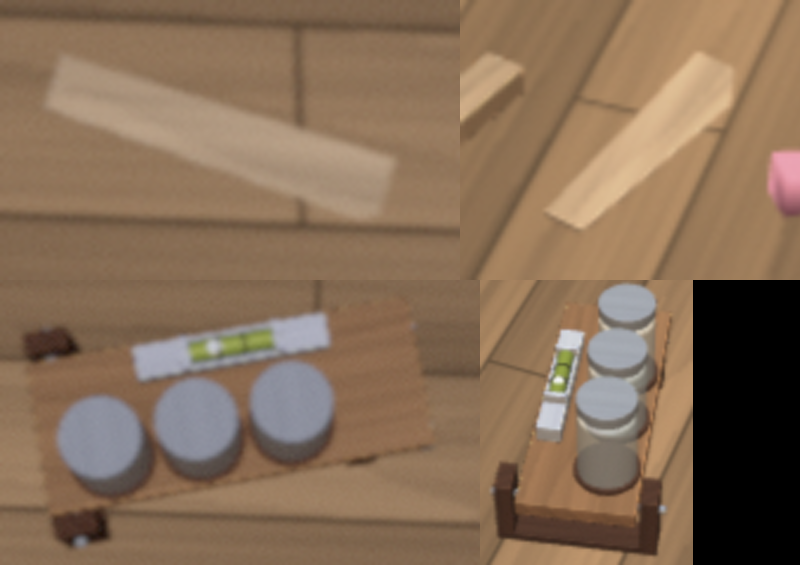

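The crop shows the wood piece at top (470,288) tapering. Its tall thick end is at right/-y, about top (511,302). Its thin end is at left/+y, about (428,275), already facing the shelf's free end. The bubble is off towards the hinge. Next I triangulate and plan.

Run:
```python
from h import *
T,S=cam("top"),cam("side")
P=dict(thickHi=((513.2,294.5),(399.2,163)),thickLo=((509.5,309.5),(408.2,167)),thinHi=((430,268),(362,202.5)),thinLo=((426.2,281.2),(370.7,207)),
 frHi=((337.7,231),(305,234.7)),frLo=((342.7,280),(350,241)),hiHi=((210,251.7),(287.7,322.7)),hiLo=((216.7,302.3),(338.2,326.9)))
X={}
for n,(a,b) in P.items():
    X[n]=tri(a,T,b,S); print(n,X[n].round(4),"plane.055",plane(a,T,.055).round(3))
f=lambda a,b,c,d:np.degrees(np.arctan2(*((X[c]+X[d]-X[a]-X[b])[[1,0]])))
print("wedge yaw",f("thickHi","thickLo","thinHi","thinLo"),"rack",f("frHi","frLo","hiHi","hiLo"))
K,R,t=cam("wrist"); s=robot.get_state(); Rt=np.array(s["tool_rot"])
print("cam in tool",(Rt.T@(-R.T@t-s["ee_pos"])).round(3),"cam axes in tool",(Rt.T@R.T).round(2).tolist())
for yaw in (76,-104):
  for p in ([.44,-.365,.022],[.44,-.365,.2],[.52,-.09,.022]): 
    q=robot.ik(p,down(np.radians(yaw))); print(yaw,p,None if q is None else np.round(q,2))
```

```text
thickHi [ 0.4459 -0.3794  0.0349] plane.055 [ 0.444 -0.373  0.055]
thickLo [ 0.4122 -0.3694  0.0347] plane.055 [ 0.409 -0.363  0.055]
thinHi [ 0.5052 -0.1905  0.0041] plane.055 [ 0.499 -0.18   0.055]
thinLo [ 0.4739 -0.1812  0.0029] plane.055 [ 0.468 -0.171  0.055]
frHi [0.5862 0.0383 0.0424] plane.055 [0.58  0.038 0.055]
frLo [0.4653 0.023  0.0468] plane.055 [0.464 0.023 0.055]
hiHi [0.5148 0.3367 0.0466] plane.055 [0.52  0.337 0.055]
hiLo [0.397  0.3119 0.0537] plane.055 [0.402 0.313 0.055]
wedge yaw 72.2132888060037 rack 103.38214074685436
cam in tool [ 0.079  0.001 -0.16 ] cam axes in tool [[0.0, -0.96, -0.27], [1.0, 0.0, -0.0], [0.0, -0.27, 0.96]]
76 [0.44, -0.365, 0.022] [ 0.82  0.6  -0.23  1.88  0.21  0.69  0.22]
76 [0.44, -0.365, 0.2] [ 0.87  0.36 -0.29  1.77  0.12  1.03  0.29]
76 [0.52, -0.09, 0.022] [ 0.5   0.58 -0.48  1.98  0.42  0.67 -0.49]
-104 [0.44, -0.365, 0.022] [ 0.4   0.61  0.3   1.89 -0.28  0.68 -2.51]
-104 [0.44, -0.365, 0.2] [ 0.43  0.35  0.27  1.78 -0.11  1.02 -2.65]
-104 [0.52, -0.09, 0.022] [ 0.93  0.86 -1.09  1.97  0.96  0.96  2.24]
```

Wedge triangulation agrees with the text: thick top at 34.8 mm, thin end at 3-4 mm, length 198 mm. Next is a wrist view over the shelf to get its axis and a bubble baseline.

Run:
```python
from h import *
robot.move_ptp([.49,.17,.30],down(np.radians(102)))
C=cam("wrist"); im=robot.grab_frame("wrist"); cv2.imwrite("pics/w1.png",im[:,:,::-1])
import pickle; pickle.dump(C,open("w1.pkl","wb"))
print(robot.get_state()["time"], [proj(p,C).round() for p in ([.5225,.03,.052],[.461,.325,.061])])
```

```text
2.95 [array([328., 313.]), array([329.,  60.])]
```

View pics/w1.png

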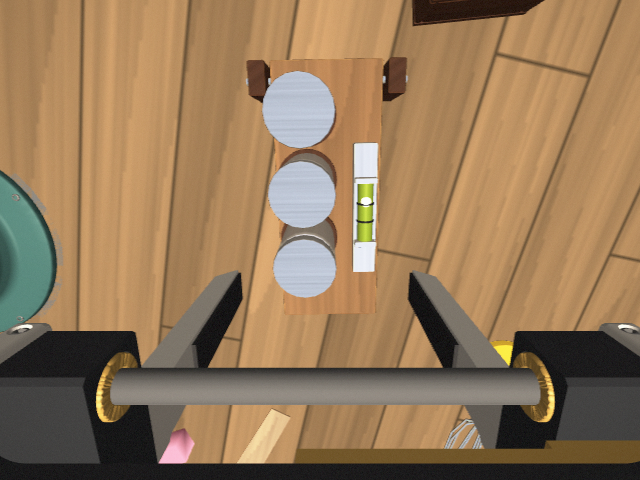

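The wrist view shows the shelf: hinge corners (271,59) and (383,59), free corners (284,313) and (377,313), pin screws about (248,81) and (407,80). The vial rings are at rows ~204 and ~222, with the bubble near row 201 on the hinge side.

```bash
cat > m.py <<'E'
from h import *
import pickle
C=pickle.load(open("w1.pkl","rb")); T=cam("top")
h1,h2=plane((271,59),C,.061),plane((383,59),C,.061); f1,f2=plane((284,313),C,.052),plane((377,313),C,.052)
for a,b in (((284,313),(342.7,280)),((377,313),(337.7,231)),((271,59),(216.7,302.3)),((383,59),(210,251.7))): print("tri w/top",tri(a,C,b,T).round(4))
pin=(plane((248,81),C,.052)+plane((407,80),C,.052))/2
fm,hm=(f1+f2)/2,(h1+h2)/2; u=(hm-fm)[:2]; print("len",np.linalg.norm(u)); u/=np.linalg.norm(u)
yaw=np.arctan2(u[1],u[0]); print("corners",h1,h2,f1,f2); print("yaw",np.degrees(yaw),"widths",np.linalg.norm(h1-h2),np.linalg.norm(f1-f2))
print("pin",pin,"pin from free edge",(pin-fm)[:2]@u)
E
python3 m.py
```

```text
tri w/top [0.4641 0.0232 0.0583]
tri w/top [0.5853 0.0376 0.0392]
tri w/top [0.401  0.3121 0.0606]
tri w/top [0.513  0.3301 0.0914]
len 0.30123704650405503
corners [0.40119808 0.31284742 0.061     ] [0.51641949 0.33720745 0.061     ] [0.46636658 0.01873961 0.052     ] [0.58604752 0.04411434 0.052     ]
yaw 102.92869769242863 widths 0.11776835160706497 0.12234133999692051
pin [0.46341439 0.30609494 0.052     ] pin from free edge 0.28175404925188086
```

Run:
```python
from h import *
y0=np.radians(72.2); g=np.array([.4345,-.3573]); 
robot.move_ptp([*g,.14],down(y0)); 
robot.move_linear([*g,.023],velocity=.1)
robot.gripper_to(.03); s=robot.get_state(); print(s["opening"],s["force"],s["time"],s["ee_pos"])
y1=np.radians(102.6); u=np.array([np.cos(y1),np.sin(y1)]); fm=np.array([.5262,.0314])
robot.move_linear([*(fm-u*.22),.023],velocity=.08,frame=down(y1))
s=robot.get_state(); print(s["opening"],s["force"],s["time"],s["ee_pos"])
C=cam("wrist"); w=robot.grab_frame("wrist")[:,:,::-1]; t=robot.grab_frame("top")[:,:,::-1]; sd=robot.grab_frame("side")[:,:,::-1]
cv2.imwrite("pics/t2.png",t);cv2.imwrite("pics/w2.png",w);cv2.imwrite("pics/s2.png",sd)
o=np.zeros((600,800,3),np.uint8)
o[:300,:400]=cv2.resize(w,(400,300),interpolation=cv2.INTER_AREA); o[:300,400:]=cv2.resize(sd[170:320,250:450],(400,300),interpolation=cv2.INTER_CUBIC); o[300:,:]=cv2.resize(t[215:320,200:480],(800,300),interpolation=cv2.INTER_CUBIC)
cv2.imwrite("pics/m2.png",o); print("expected nose wrist",proj([*(fm-u*.04),0],C),"lip",proj([*fm,.006],C))
```

```text
0.03360925187157388 [ 0.98115692  0.03035875 -0.55913225] 7.2167 [ 0.4345211  -0.35729198  0.02301059]
0.03367892565208596 [-0.09375847 -1.41491347  0.68240796] 10.1583 [ 0.57415791 -0.18343343  0.0230184 ]
expected nose wrist [ 326.67721343 -106.44598578] lip [ 326.92592995 -245.92736765]
```

View pics/m2.png

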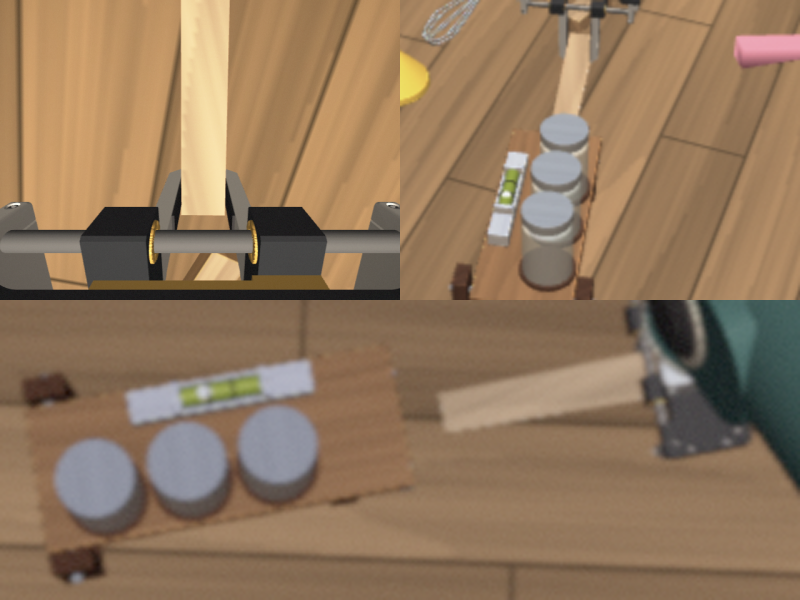

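Alignment looks good: the wedge nose is at top ≈(354,254), in line with the shelf. Now I insert stepwise, tracking the bubble in top and side through the blue-channel profile along the vial.

```bash
cat > b.py <<'E'
from h import *
import pickle
y1=np.radians(102.6); u=np.array([np.cos(y1),np.sin(y1)]); fm=np.array([.5262,.0314])
W=pickle.load(open("w1.pkl","rb"))
MID=plane((365,213),W,.072)
def prof(im,C,dz=0.,off=0.):
    n=np.array([u[1],-u[0]]); xs=np.arange(-25,26)*1e-3
    best=None
    acc=[]
    for o in np.arange(-5,6)*1e-3+off:
        p=np.array([proj([*(MID[:2]+u*x+n*o),MID[2]+dz],C) for x in xs],np.float32)
        acc.append(cv2.remap(im,p[:,0].reshape(1,-1),p[:,1].reshape(1,-1),cv2.INTER_LINEAR)[0].astype(float))
    return xs*1e3,np.array(acc).mean(0)   # channels RGB
def nose(): 
    s=robot.get_state(); return (np.array(s["ee_pos"])[:2]-fm)@u+.18
def push(d,v=.02): # nose depth d past the bar
    robot.move_linear([*(fm+u*(d-.18)),.023],velocity=v)
E
python3 - <<'E'
from b import *
print("nose top",plane((354.4,254.5),cam("top")),"exp",fm-.04*u)
print("MID",MID,"rel fm",(MID[:2]-fm)@u)
for n,f in (("w1","w1"),("top","t2"),("side","s2")):
    im=cv2.imread(f"pics/{f}.png")[:,:,::-1].copy(); x,a=prof(im,W if n=="w1" else cam(n))
    print(n,"B",a[::2,2].round().astype(int).tolist()); print("   G",a[::2,1].round().astype(int).tolist())
push(.012); s=robot.get_state(); print(nose(),s["force"],s["time"],s["opening"])
E
```

```text
nose top [ 0.53526907 -0.00629489  0.        ] exp [ 0.53492573 -0.00763667]
MID [0.5354759  0.17484475 0.072     ] rel fm 0.1379666634354487
w1 B [61, 61, 61, 62, 62, 63, 61, 50, 51, 63, 63, 63, 62, 63, 63, 63, 79, 122, 190, 245, 245, 230, 113, 64, 64, 64]
   G [201, 201, 201, 202, 202, 203, 202, 86, 127, 202, 203, 203, 202, 203, 203, 203, 207, 151, 194, 251, 251, 246, 215, 204, 204, 203]
top B [94, 82, 79, 80, 81, 80, 80, 79, 76, 72, 71, 74, 78, 79, 80, 81, 83, 93, 110, 132, 155, 172, 179, 168, 142, 109]
   G [154, 152, 153, 153, 154, 153, 153, 150, 143, 134, 131, 139, 148, 152, 153, 153, 154, 155, 156, 157, 164, 176, 184, 181, 171, 160]
side B [70, 65, 57, 59, 64, 67, 69, 70, 71, 73, 86, 110, 146, 183, 198, 197, 161, 126, 91, 78, 73, 86, 114, 168, 200, 207]
   G [155, 141, 116, 120, 138, 148, 155, 157, 158, 159, 162, 169, 183, 201, 212, 215, 202, 186, 169, 162, 160, 162, 172, 193, 205, 204]
0.011980520513950932 [ 0.31162827 -0.80994327  1.66996091] 13.0583 0.03406767644953603
```

```bash
cat >> b.py <<'E'
def bub(n,lo,hi):
    im=robot.grab_frame(n); x,a=prof(im,cam(n)); m=(x>=lo)&(x<=hi); w=np.clip(a[:,2]-100,0,None)*m
    r=np.clip(145-a[:,1],0,None)*((x<(0 if n=="top" else -12)))*(x>-24)
    return (w@x/max(w.sum(),1)).round(1),(r@x/max(r.sum(),1)).round(1)
E
python3 - <<'E'
from b import *
for d in (.03,.045,.055,.065,.075,.085):
    push(d); robot.pause(.5); s=robot.get_state(); f=np.array(s["force"])
    print(round(nose(),4),"F",f.round(1),"top",bub("top",-20,24),"side",bub("side",-20,9),round(s["time"],1),round(s["opening"],4),s["ee_pos"][2].round(4))
    if np.linalg.norm(f)>18: print("stop");break
E
```

```text
0.0301 F [-0.6  2.5  2. ] top (np.float64(18.1), np.float64(-5.5)) side (np.float64(3.2), np.float64(-19.9)) 14.6 0.0336 0.023
0.0453 F [-0.4  2.9  1.2] top (np.float64(18.2), np.float64(-5.5)) side (np.float64(3.2), np.float64(-20.0)) 16.1 0.0338 0.023
0.0552 F [-0.9  2.2  1.5] top (np.float64(18.2), np.float64(-5.5)) side (np.float64(3.2), np.float64(-19.9)) 17.4 0.0339 0.023
0.0649 F [ 1.  -4.9  0.1] top (np.float64(16.6), np.float64(-5.4)) side (np.float64(1.4), np.float64(-20.2)) 18.6 0.0338 0.023
0.0753 F [-0.6  2.7  1. ] top (np.float64(13.6), np.float64(-5.0)) side (np.float64(-2.7), np.float64(-20.8)) 19.9 0.0336 0.023
0.0849 F [ 1.  -4.4  0.2] top (np.float64(11.0), np.float64(-4.9)) side (np.float64(-5.9), np.float64(-21.1)) 21.1 0.0339 0.023
```

Run:
```python
from b import *
for d in (.097,.105):
    push(d); robot.pause(1.2); s=robot.get_state(); f=np.array(s["force"])
    print(round(nose(),4),"F",f.round(1),"top",bub("top",-20,24),"side",bub("side",-20,9),round(s["time"],1))
for n in("top","side"):
    im=robot.grab_frame(n); x,a=prof(im,cam(n)); print(n,a[::2,2].round().astype(int).tolist(),a[::2,1].round().astype(int).tolist())
    if n=="side": cv2.imwrite("pics/s3.png",im[:,:,::-1])
```

```text
0.097 F [-1.2  2.  -0.7] top (np.float64(8.2), np.float64(-4.5)) side (np.float64(-9.5), np.float64(-21.9)) 23.2
0.105 F [-0.6 -2.5 -0.1] top (np.float64(7.3), np.float64(-4.5)) side (np.float64(-11.0), np.float64(-22.3)) 25.0
top [109, 89, 84, 82, 83, 83, 83, 83, 81, 77, 73, 79, 101, 132, 159, 176, 184, 181, 167, 142, 108, 85, 79, 80, 81, 82] [157, 154, 154, 154, 154, 154, 154, 154, 150, 141, 132, 135, 150, 166, 178, 186, 189, 188, 179, 162, 141, 135, 142, 150, 153, 154]
side [59, 59, 70, 97, 134, 170, 199, 207, 199, 169, 132, 91, 74, 66, 68, 70, 70, 70, 70, 73, 80, 109, 150, 194, 194, 166] [125, 118, 134, 159, 186, 205, 218, 222, 217, 198, 166, 128, 128, 141, 151, 157, 159, 159, 159, 159, 161, 169, 184, 201, 193, 169]
```

Run:
```python
from b import *
push(.1085); robot.pause(.8); print(nose(),bub("top",-20,16),bub("side",-20,-1))
robot.gripper_to(.06); robot.pause(1); s=robot.get_state(); print(s["opening"],s["time"],bub("top",-20,16),bub("side",-20,-1))
p=np.array(s["ee_pos"]); robot.move_linear([p[0],p[1],.32],velocity=.12)
robot.move_ptp([.49,.17,.30],down(np.radians(102))); robot.pause(.5)
C=cam("wrist"); im=robot.grab_frame("wrist"); x,a=prof(im,C); print(robot.get_state()["time"]); print(a[:,2].round().astype(int).tolist(),a[:,1].round().astype(int).tolist())
sd=robot.grab_frame("side"); t=robot.grab_frame("top")
o=np.zeros((600,800,3),np.uint8); R=lambda i,w,h:cv2.resize(i[:,:,::-1],(w,h),interpolation=cv2.INTER_CUBIC)
o[:300,:400]=R(im[50:350,220:420],400,600)[150:450] if 0 else R(im[130:280,290:490],400,300)
o[:300,400:]=R(sd[170:320,250:450],400,300); o[300:]=R(t[215:320,200:480],800,300)
cv2.imwrite("pics/m4.png",o)
```

```text
0.10862448392348754 (np.float64(6.1), np.float64(-4.7)) (np.float64(-12.6), np.float64(-22.7))
0.06013439722805153 28.0417 (np.float64(5.9), np.float64(-4.8)) (np.float64(-12.9), np.float64(-22.7))
32.1833
[66, 66, 66, 67, 66, 66, 66, 66, 67, 66, 67, 67, 67, 62, 53, 50, 57, 65, 76, 122, 188, 219, 232, 239, 243, 244, 244, 243, 241, 228, 205, 129, 79, 69, 66, 53, 48, 61, 68, 69, 69, 70, 69, 68, 69, 70, 70, 70, 70, 70, 70] [211, 211, 210, 211, 211, 211, 211, 211, 211, 211, 211, 211, 212, 168, 81, 55, 158, 201, 213, 223, 236, 242, 247, 249, 250, 250, 250, 250, 250, 245, 241, 225, 215, 213, 184, 69, 50, 166, 208, 213, 213, 213, 213, 213, 214, 214, 214, 214, 214, 214, 214]
```

View pics/m4.png

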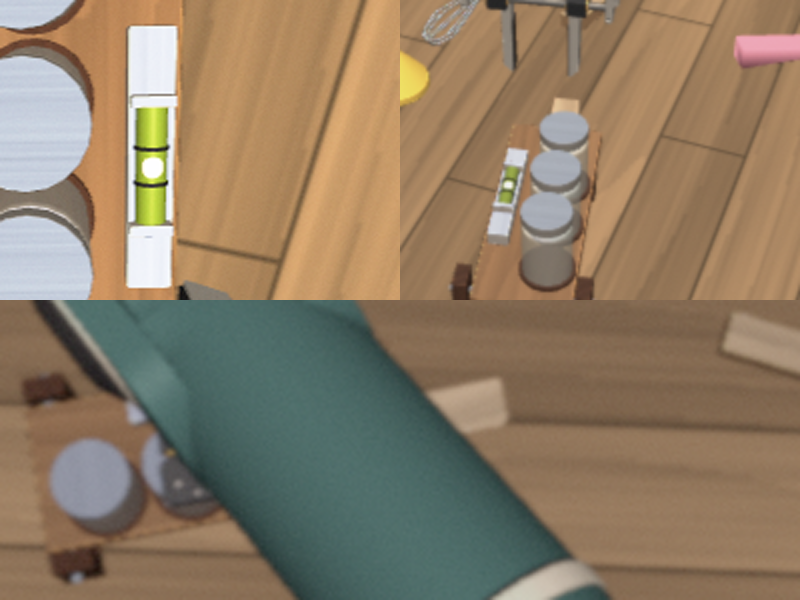

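The wrist crop shows the bubble centred between the rings: ring midpoint 25.2, bubble midpoint 25.2 on the 1 mm profile. The wedge lies under the free end and the gripper is clear, so I'm handing in.

Run:
```python
from rig import robot
print(robot.get_state()["time"],robot.get_state()["force"]); robot.sign_off()
```

```text
32.2833 [-0.33532727 -0.19839654 -0.36071683]
the job is handed in; nothing more can be done
```

The shelf is level on the wedge and I handed the job in at 32.3 s; no verdict was reported.

I gripped the wedge near its thick end, slid it along the table under the free end and pushed it in slowly to about 108.5 mm. I then opened the gripper and moved it clear.

**Last checks:**
- **Bubble:** the wrist view after release showed it centred between the rings to about 0.2 mm, so the tilt is below about 1 mrad. The top and side views, taken just after the fingers opened, agreed within about 1 mm.
- **Forces:** the tool force read at each push step stayed below about 5 N. I did not read the wedge-to-shelf contact force. That the wedge carries the shelf follows only from the shelf having risen and stayed up after release.
- **Other things:** the path stayed well clear of the block, funnel and whisk, but I did not measure their positions again afterwards.

**Disagreement:** the shelf corner heights triangulated from the wrist and top views scattered by 10–30 mm. I therefore used the given heights for the shelf axis. The wedge nose checked against the top view was within 1.3 mm of where I expected it.

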